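# Set out the cash-office desk for stamping paperwork

## Task

Set out the cash-office desk: lay the closed ink-pad tin flat, midway between the middles of the calculator and the card terminal, and stand the stamp upright on the middle of the tin's lid. Stand the paper-clip pot centred next to the tin's hinged long side, leaving a gap of about 3 cm, and stand the stapler on its base behind the calculator (beyond its display), centred on it and parallel to its back edge, leaving a gap of about 3 cm. Leave the mug, the note box and the pen cup where they are.

Things in the scene. Friction and masses are not known exactly. Their poses are not given: they have to be found in the camera images.
- calculator: Grey desk calculator, fixed to the desk: 150 (x) by 95 (y) mm, 16 mm high, 22 mm at the display. Origin at the centre of its underside, on the desk. Its x axis points to its back edge, the end with the dark display strip, and roughly away from the robot; its key end faces the robot. z up.
- terminal: Black card-payment terminal with a square screen and 12 grey keys, fixed to the desk: 165 (x) by 78 (y) mm, 20 mm high. Origin at the centre of its underside. x points to its screen end, roughly away from the robot. Its middle is 300 mm from the calculator's, along the calculator's y axis, to its left or to its right.
- ink_pad: Closed silvery metal ink-pad tin, loose, about 0.16 kg, flat on the desk: 58 mm (x) by 90 mm (y), 18 mm high, flat lid. Origin at the centre of its underside. x points to the long side with two black hinge barrels (each 28 mm long), roughly away from the robot at the start; the other long side has one black thumb tab in its middle. Barrels and tab stand out 3 to 5 mm; ignore them when gripping.
- stamp: Hand rubber stamp, about 0.07 kg, standing upright: oblong wooden foot 34 (x) by 52 (y) mm, 18 mm high, with a round dark wooden handle up its middle, 70 mm to the top; the handle is 24 to 25 mm in diameter between 40 and 62 mm up. Origin at the centre of its underside.
- stapler: Black desk stapler, loose, about 0.2 kg, standing on its base: base 120 (x, its length) by 36 (y) by 10 mm high, upper arm 112 mm long and 28 mm wide from 30 to 52 mm up, 52 mm high in all. Origin at the centre of its underside. x runs along its length. Starts with its length roughly left-right.
- clip_pot: Round paper-clip pot, loose, about 0.09 kg: grey cylinder 52 mm in diameter with a black rim 54 mm in diameter at the top (36 to 42 mm up), a closed top with paper clips showing, 43 mm high. Origin at the centre of its underside.
- mug: White mug, 80 mm in diameter, 92 mm high, handle at its +y side; bystander, to be left alone. Origin at the centre of its underside.
- note_box: Square black open box, 96 by 96 mm, 40 mm high, full of white note paper; bystander, to be left alone. Origin at the centre of its underside.
- pen_cup: Round dark steel cup 70 mm in diameter, 85 mm high, with pens rising to 145 mm; bystander, to be left alone. Origin at the centre of its underside.
There are look-alikes about, which are no part of the job. What is shaped like the stamp but red is not meant.

How it is judged:
At the end, for the whole second after the job is handed in: Upright, released, at rest: tin flat on the desk midway between calculator and terminal (13 mm along, 15 mm across); stamp on its lid (12 mm); pot at its hinge side (gap 17 to 47 mm, 15 mm sideways); stapler behind calculator (gap 16 to 46 mm, 15 mm sideways, parallel within 0.25 rad) (x of ink_pad in the frame of calculator between -0.015 and 0.015 m and horizontal distance between ink_pad and calculator below 0.163 m and horizontal distance between ink_pad and terminal below 0.163 m and height (world z) of each of ink_pad, stapler, clip_pot below 0.004 m and angle between ink_pad's own z axis and vertical below 0.08 rad and horizontal distance between stamp and ink_pad below 0.012 m and z of stamp in the frame of ink_pad between 0.0145 and 0.022 m and angle between each of stamp, stapler, clip_pot's own z axis and vertical below 0.1 rad and x of stapler in the frame of calculator between 0.109 and 0.139 m and y of stapler in the frame of calculator between -0.015 and 0.015 m and angle between the x axis of stapler and the y axis of calculator, either way round below 0.25 rad and x of clip_pot in the frame of ink_pad between 0.072 and 0.102 m and y of clip_pot in the frame of ink_pad between -0.015 and 0.015 m and linear speed of each of ink_pad, stamp, stapler, clip_pot below 0.01 m/s and angular speed of each of ink_pad, stamp, stapler, clip_pot below 0.1 rad/s); the robot touches nothing.
It fails at once if the mug, the note box or the pen cup was moved more than 15 mm (distance of any of mug, note_box, pen_cup from where it was at the start of the episode above 0.015 m).
It also fails if it takes over 106 s, if anything falls off the work surface, if the arm or the gripper's body presses on something with over 40 N, if the wrist force passes 120 N, or if a joint passes its speed limit or range.

## Robot

A 7-joint arm with a two-finger parallel gripper is mounted at the origin on the work surface. World frame = base frame: x ahead of the robot, y to its left, z up, the work surface at z = 0. Lengths are in m, angles in rad, forces in N, time in s.
With the tool pointing down it reaches from about 0.425 to 1.025 m from the base axis. Payload 3.6 kg.
Tool frame: the origin (TCP) lies on the centre line of the jaws, within the pads' length; the fingertips stand 25 mm ahead of it and the grasp point (between the pads) lies 6 mm ahead of it; z points along the fingers, y is the line along which they close (so a half turn about z gives the same grasp; the last joint's range is limited). The gripper opens to 85 mm and grips with 20 to 120 N. Pads are 22 mm wide; open, the fingers measure 114 mm over their backs; the gripper's body (76 mm by 85 mm) begins 54 mm behind the grasp point. The pads swing forward as they close: fully open they stand 13 mm farther back than shut.
Start: joints at [-1.258, 0.591, 0.048, 1.609, -0.033, 0.943, -0.034], TCP at [0.287, 0.666, 0.256] pointing down, gripper open.
Joint ranges: [-2.69, 2.69], [-0.47, 2.24], [-1.27, 1.36], [0.19, 2.51], [-1.53, 4.68], [0.08, 2.07], [-3.09, 3.09]. Speed limits (rad/s): [2.57, 2.57, 3.14, 3.14, 3.14, 3.14, 3.14].

## Interface

Orientations are given as a unit quaternion [w, x, y, z].
In Python, from rig import bot gives the robot as it stands.
- The arm moves only by the shell command python3 -m pendant 'ROWS' [OPENING] [FORCE]. ROWS is JSON, a list of rows, each an object with "xyz": the shift along the tool's x, y, z in units of 50 mm (1.0 is 50 mm), a list of three; "angular": the turn, a rotation vector about the tool's x, y, z in units of 10 degrees (1.0 is 10 degrees), a list of three. In form: [{"xyz": [x, y, z], "angular": [ax, ay, az]}, ...]. A call has exactly 5 rows; each row is the pose to reach, as a shift and turn from the pose commanded when the call began, along the tool's axes at that moment; what a row does not reach only later rows make up. A row lasts 1/8 s, in which the tool goes at most 62.5 mm and 10.7 degrees, less where a joint would pass 70% of its speed; a pose out of reach is approached as far as the arm can. A call with a gripper value outside its range is refused whole. OPENING is the finger opening in mm, from 0 to 85.4, set as the call begins (- or left out, the last holds). The fingers move at their own pace and stop on an object; FORCE is the grip in N (left out, the last holds). Time passes only in rows, so rows that repeat a pose let the fingers close, or fill a call up. It gives the time, the measured TCP pose, the force, the opening and the grip force at its end, in the units of the state.
- bot.state(): the state, without advancing time (a new reading comes with each control period).
- bot.capture(name): name is "scene" or "side" or "wrist"; returns (picture, depth): 420x560x3 uint8, blue, green, red; 420x560 float32, m along the optical axis (not along the pixel's ray), 0 where there is no reading.
- bot.camera_params(name): a dict with "K" (3x3 intrinsics, pixels), "world_to_cam" (4x4, takes a point from world to camera coordinates). Camera axes: x right, y down, z forward; pixel columns grow to the right and rows downward; lengths in m; the calibration is good to about 2 mm. A picture is of the moment at which its call begins: read the wrist's pose just before it. camera_params takes no time and is no camera call; for the wrist camera it gives the pose at the moment of the call.
- bot.job_done(): hands the job in; it is judged then, once.
Trained networks look in the newest picture that a camera, given by its name, has taken for a name from the list of things; names that differ only in an ending like _2 or _b are one class to them, and where a whole thing is asked for, a point or a joint stands for the part that bears it (a point fixed in the world has none). Each returns a list of dicts, best first, with "confidence" (0 to 1); they miss things now and then, are a little off and sometimes report something else, mostly with a low value. They report only what shows in the picture. A call takes as long as a camera call. They do not tell look-alikes from the thing itself.
- bot.silhouettes(camera, label): "region" (420x560 bool, what is visible of it) and "centre" ([column, row] in pixels, amid what is visible of it).
The state is a dict: "clock": time; "joint_positions": joint angles; "qd": joint speeds; "joint_efforts": joint torques, N m; "tcp_pos": TCP position; "tcp_rot": TCP orientation; "contact_force": force on the tool from outside, world axes, zero at the start; "moment": the same for the moment, N m; "gripper_width": finger opening in m; "gripper_force": force on a finger pad.
Only numpy, scipy, OpenCV 4.12 (cv2) and the standard library are available. Lean on these libraries where they do the work, as an engineer would, in place of code of your own. Each camera call takes 0.05 s, during which the arm holds its last target. There are 200 camera calls.

## Working session

There is one attempt and no reset: what is moved stays moved. The work goes in short steps, Python scripts to look and compute and a shell command to move; the robot and the scene stay as the last step left them, time stands still between calls to the robot, and variables do not carry over. Pictures are saved under pics/ and viewed, at most 14 in all, crops included, and the job is handed in when it is done.

```bash
ls; mkdir -p pics; python3 - <<'E'
from rig import bot
import cv2,numpy as np
s=bot.state();print(s['clock'],s['tcp_pos'],s['tcp_rot'],s['gripper_width'])
for c in ('scene','side'):
    p,d=bot.capture(c);cv2.imwrite(f'pics/{c}0.png',p);np.save(f'pics/{c}0.npy',d)
    P=bot.camera_params(c);print(np.round(P['K'],1).tolist(),np.round(P['world_to_cam'],3).tolist())
E
```

```text
pics
0.0 [0.28655887 0.66512261 0.25513702] [-1.75099538e-04  2.01967621e-01  9.79391565e-01 -1.10122278e-03] 0.08551894554245995
[[383.2, 0.0, 282.2], [0.0, 383.2, 211.5], [0.0, 0.0, 1.0]] [[-0.766, 0.643, 0.002, 0.466], [0.364, 0.435, -0.824, -0.181], [-0.531, -0.63, -0.567, 1.197], [0.0, 0.0, 0.0, 1.0]]
[[430.8, 0.0, 276.6], [0.0, 430.8, 212.0], [0.0, 0.0, 1.0]] [[0.777, -0.629, 0.011, -0.478], [-0.352, -0.448, -0.822, 0.234], [0.522, 0.635, -0.57, 0.668], [0.0, 0.0, 0.0, 1.0]]
```

View pics/scene0.png

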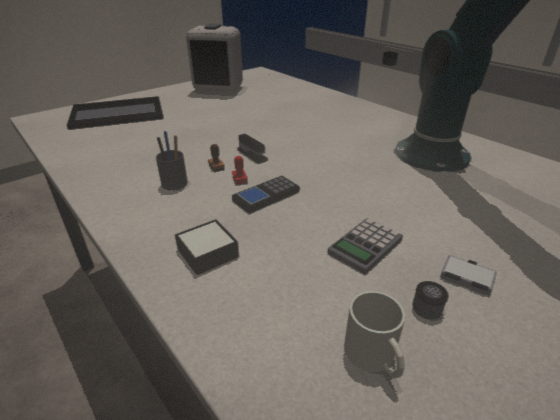

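View pics/side0.png

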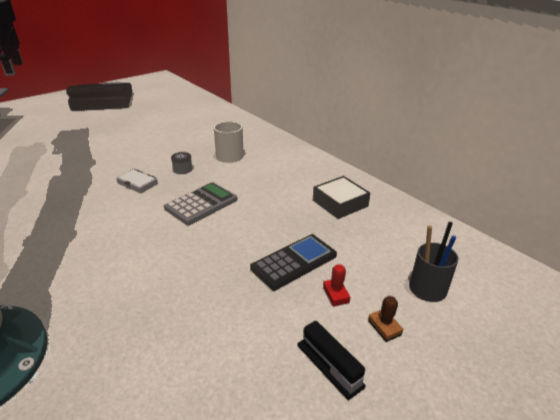

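Scene picture: calculator (366,243), terminal (266,192), stapler (252,147), brown stamp (215,157), red look-alike (239,168), tin (469,273), pot (430,299), mug (375,330), note box (207,245), pen cup (172,168). The side view shows the same things. Now I'll measure them.

```bash
cat > h.py <<'E'
from rig import bot
import cv2,numpy as np
def pts(c,d,reg,P=None):
    P=P or bot.camera_params(c);K=P['K'];v,u=np.nonzero(reg&(d>0));z=d[v,u]
    X=np.c_[(u-K[0][2])*z/K[0][0],(v-K[1][2])*z/K[1][1],z]
    T=np.linalg.inv(np.array(P['world_to_cam']));return X@T[:3,:3].T+T[:3,3]
def rect(p):
    (c,s,a)=cv2.minAreaRect((p[:,:2]*1000).astype(np.float32))
    if s[0]<s[1]: s=s[::-1];a+=90
    return np.round(c,0),np.round(s,0),round((a+90)%180-90,1)   # long-axis angle to world x
E
python3 - <<'E'
from h import *
L='calculator terminal ink_pad stamp stapler clip_pot mug note_box pen_cup'.split()
R={}
for c in('scene','side'):
    p,d=bot.capture(c)
    for l in L:
        for r in bot.silhouettes(c,l):
            if r['confidence']<.3: continue
            q=pts(c,d,cv2.erode(r['region'].astype(np.uint8),np.ones((2,2)))>0)
            if len(q)<10: continue
            zt=np.percentile(q[:,2],97);t=q[q[:,2]>zt-.008]
            R.setdefault(l,[]).append(q)
            print(c,l,round(r['confidence'],2),np.round(r['centre']),len(q),'ztop %.3f'%zt,'top',*rect(t),'all',*rect(q[q[:,2]>-.01]))
E
```

```text
scene calculator 0.9 [364. 246.] 2233 ztop 0.022 top [511. 163.] [151.  92.] 7.7 all [501. 162.] [174.  93.] 7.2
scene terminal 0.72 [265. 192.] 1218 ztop 0.021 top [ 550. -132.] [163.  73.] -1.3 all [ 550. -132.] [163.  73.] -1.1
scene terminal 0.43 [208. 246.] 2184 ztop 0.040 top [781. -37.] [97. 96.] -5.3 all [781. -37.] [97. 97.] -5.2
scene ink_pad 0.61 [466. 275.] 1302 ztop 0.020 top [433. 351.] [88. 67.] -72.9 all [421. 348.] [91. 91.] -72.9
scene stamp 0.71 [240. 173.] 255 ztop 0.066 top [ 557. -242.] [19.  8.] -38.3 all [ 552. -250.] [59. 32.] 66.4
scene stamp 0.55 [216. 160.] 230 ztop 0.067 top [ 563. -349.] [16. 11.] 18.5 all [ 554. -372.] [96. 37.] 67.5
scene stapler 0.56 [252. 147.] 501 ztop 0.052 top [ 439. -347.] [104.  25.] 86.9 all [ 429. -345.] [114.  52.] 87.4
scene clip_pot 0.95 [430. 303.] 1009 ztop 0.043 top [562. 345.] [51. 50.] 3.1 all [562. 345.] [51. 50.] 3.1
scene mug 0.6 [372. 334.] 3949 ztop 0.092 top [707. 334.] [78. 76.] 33.5 all [697. 333.] [136.  87.] 31.1
scene note_box 0.95 [207. 247.] 2116 ztop 0.040 top [782. -37.] [96. 96.] 84.7 all [781. -37.] [9
[... 539 characters left out ...]
27.2 all [ 566. -238.] [99. 44.] 46.6
side stamp 0.8 [384. 324.] 778 ztop 0.069 top [ 556. -360.] [17. 15.] -13.7 all [ 559. -360.] [50. 45.] 57.3
side stapler 0.79 [332. 358.] 2448 ztop 0.053 top [ 432. -357.] [107.  27.] 87.8 all [ 430. -354.] [118.  35.] -89.5
side clip_pot 0.77 [180. 163.] 308 ztop 0.045 top [556. 335.] [43. 40.] -5.8 all [556. 334.] [43. 41.] -5.8
side mug 0.7 [228. 138.] 1016 ztop 0.091 top [704. 329.] [81. 76.] 82.2 all [705. 330.] [83. 77.] 79.5
side note_box 0.88 [342. 194.] 1588 ztop 0.041 top [781. -41.] [99. 98.] -5.1 all [807. -42.] [159. 101.] -0.6
side pen_cup 0.89 [437. 268.] 2273 ztop 0.128 top [ 695. -353.] [47. 38.] -21.6 all [ 766. -326.] [211.  66.] 18.9
```

```bash
cat >> h.py <<'E'
from scipy.spatial.transform import Rotation as Ro
def plan(xyz,yaw):   # mm, deg: yaw of closing line; -> rows in units from the present pose, tool down
    s=bot.state();w,x,y,z=s['tcp_rot'];R=Ro.from_quat([x,y,z,w]);M=R.as_matrix()
    best=None
    for k in(0,180,-180):
        a=np.radians(yaw+k);ty=np.array([np.cos(a),np.sin(a),0]);tz=np.array([0,0,-1.]);T=np.c_[np.cross(ty,tz),ty,tz]
        rv=Ro.from_matrix(M.T@T).as_rotvec(degrees=True)
        if best is None or np.linalg.norm(rv)<np.linalg.norm(best):best=rv
    print('t%.2f'%s['clock'],'tcp',np.round(np.array(s['tcp_pos'])*1000,1),'xyz',np.round(M.T@(np.array(xyz)/1000-s['tcp_pos'])/.05,3),'ang',np.round(best/10,2),'j7 %.2f'%s['joint_positions'][6])
def look(c,l,name=None):
    P=bot.camera_params(c);p,d=bot.capture(c)
    if name:cv2.imwrite(f'pics/{name}.png',p)
    for r in bot.silhouettes(c,l):
        if r['confidence']<.3: continue
        q=pts(c,d,r['region'],P)
        if len(q)<10: continue
        zt=np.percentile(q[:,2],97);t=q[q[:,2]>zt-.008]
        print(c,l,round(r['confidence'],2),np.round(r['centre']),len(q),'ztop %.3f'%zt,'top',*rect(t),'all',*rect(q[q[:,2]>-.01]))
E
python3 -c "
from h import *
plan([431,348,200],19.5)"
```

```text
t1.10 tcp [286.9 665.8 256.3] xyz [-5.162 -4.697  1.126] ang [-0.    0.    4.72] j7 -0.03
```

```bash
python3 -m pendant '[{"xyz":[-0.8,-0.7,0],"angular":[0,0,0.9]},{"xyz":[-1.6,-1.4,0],"angular":[0,0,1.8]},{"xyz":[-2.4,-2.1,0.2],"angular":[0,0,2.7]},{"xyz":[-3.2,-2.8,0.4],"angular":[0,0,3.6]},{"xyz":[-4,-3.6,0.6],"angular":[0,0,4.7]}]' 80
python3 -c "
from h import *
plan([431,348,200],19.5)
look('wrist','ink_pad','w1')
look('wrist','calculator')"
```

```text
clock: 1.72
tcp_pos: [0.4002, 0.4204, 0.2265]
tcp_rot: [0.0, 0.576, 0.817, 0.001]
contact_force: [0.5, -0.5, 0.3]
gripper_width: 0.0799
gripper_force: 0.0
t1.73 tcp [400.2 420.4 226.5] xyz [-1.571  0.092  0.528] ang [ 0.01 -0.    0.01] j7 -0.37
wrist ink_pad 0.88 [290. 260.] 5381 ztop 0.020 top [432. 349.] [90. 65.] -72.7 all [435. 344.] [102.  67.] -73.2
```

View pics/w1.png

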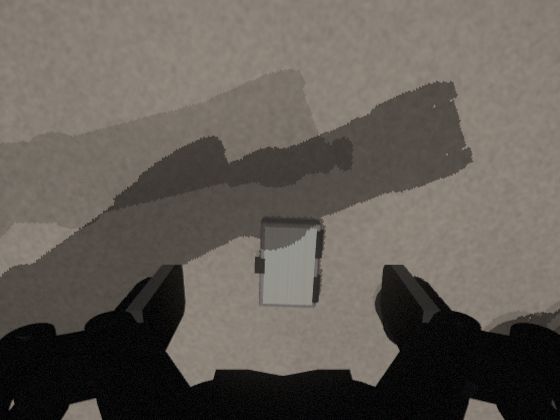

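Wrist view: the tin sits at (290,262) with its hinges on the image right (world +x) and its tab on the left. Height and size check out. Descending.

```bash
python3 -c "
from h import *
plan([432,348,60],17.5)
plan([432,348,25],17.5)"
```

```text
t1.93 tcp [400.  420.2 226.4] xyz [-1.574  0.111  3.329] ang [0.   0.   0.23] j7 -0.36
t1.93 tcp [400.  420.2 226.4] xyz [-1.574  0.111  4.029] ang [0.   0.   0.23] j7 -0.36
```

```bash
python3 -m pendant '[{"xyz":[-0.8,0.05,0.8],"angular":[0,0,0.1]},{"xyz":[-1.57,0.11,1.6],"angular":[0,0,0.23]},{"xyz":[-1.57,0.11,2.4],"angular":[0,0,0.23]},{"xyz":[-1.57,0.11,3.0],"angular":[0,0,0.23]},{"xyz":[-1.57,0.11,3.3],"angular":[0,0,0.23]}]' 82
python3 -c "
from h import *
plan([432,348,25],17.5)
look('wrist','ink_pad','w2')"
```

```text
clock: 2.55
tcp_pos: [0.4305, 0.3514, 0.0599]
tcp_rot: [-0.001, 0.589, 0.808, -0.0]
contact_force: [0.7, -0.8, -0.4]
gripper_width: 0.082
gripper_force: 0.0
t2.55 tcp [430.5 351.4  59.9] xyz [-0.075  0.009  0.697] ang [-0.01 -0.01  0.03] j7 -0.18
```

View pics/w2.png

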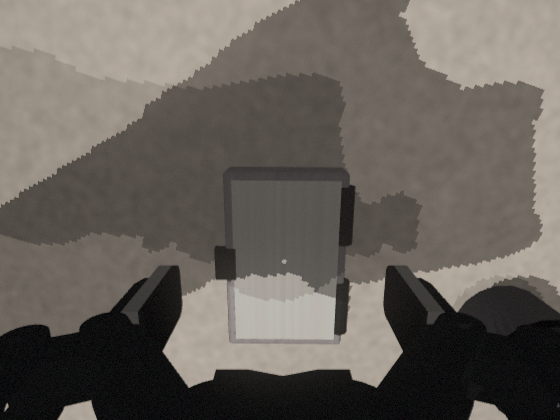

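Tin is between the jaws, centre about (287,257). Closing on it.

```bash
python3 -m pendant '[{"xyz":[-0.07,0,0.3],"angular":[0,0,0]},{"xyz":[-0.07,0,0.5],"angular":[0,0,0]},{"xyz":[-0.07,0,0.68],"angular":[0,0,0]},{"xyz":[-0.07,0,0.68],"angular":[0,0,0]},{"xyz":[-0.07,0,0.68],"angular":[0,0,0]}]' 82
python3 -m pendant '[{"xyz":[0,0,0],"angular":[0,0,0]},{"xyz":[0,0,0],"angular":[0,0,0]},{"xyz":[0,0,0],"angular":[0,0,0]},{"xyz":[0,0,0],"angular":[0,0,0]},{"xyz":[0,0,0],"angular":[0,0,0]}]' 20 40
```

```text
clock: 3.28
tcp_pos: [0.4325, 0.3463, 0.0274]
tcp_rot: [0.0, 0.59, 0.807, 0.0]
contact_force: [0.2, 0.4, 0.1]
gripper_width: 0.0818
gripper_force: 0.0
clock: 3.9
tcp_pos: [0.4327, 0.3464, 0.0279]
tcp_rot: [0.0, 0.59, 0.807, 0.001]
contact_force: [-0.2, -0.2, 5.8]
gripper_width: 0.0571
gripper_force: 43.1
```

```bash
python3 -m pendant '[{"xyz":[0,0,-0.3],"angular":[0,0,0]},{"xyz":[0,0,-0.7],"angular":[0,0,0]},{"xyz":[0,0,-1.2],"angular":[0,0,0]},{"xyz":[0,0,-1.5],"angular":[0,0,0]},{"xyz":[0,0,-1.5],"angular":[0,0,0]}]'
python3 -c "
from h import *
plan([529,10.5,104],7.5)"
```

```text
clock: 4.53
tcp_pos: [0.4328, 0.3466, 0.1034]
tcp_rot: [0.0, 0.59, 0.807, 0.001]
contact_force: [-0.1, 0.7, -2.4]
gripper_width: 0.0569
gripper_force: 44.0
t4.53 tcp [432.8 346.6 103.4] xyz [-6.989 -0.205 -0.018] ang [ 0.01 -0.01  1.02] j7 -0.19
```

```bash
python3 -m pendant '[{"xyz":[-0.7,0,0],"angular":[0,0,0.1]},{"xyz":[-1.6,-0.05,0],"angular":[0,0,0.3]},{"xyz":[-2.6,-0.1,0],"angular":[0,0,0.5]},{"xyz":[-3.5,-0.1,0],"angular":[0,0,0.6]},{"xyz":[-4.2,-0.12,0],"angular":[0,0,0.7]}]'
python3 -m pendant '[{"xyz":[-0.7,0,0],"angular":[0,0,0.08]},{"xyz":[-1.4,-0.05,0],"angular":[0,0,0.16]},{"xyz":[-2.1,-0.08,0],"angular":[0,0,0.25]},{"xyz":[-2.5,-0.1,0],"angular":[0,0,0.32]},{"xyz":[-2.5,-0.1,0],"angular":[0,0,0.32]}]'
python3 -c "
from h import *
plan([529,10.5,28.5],7.5)
look('wrist','ink_pad','w3')
look('wrist','calculator')
look('wrist','terminal')
look('scene','ink_pad')
look('scene','calculator')
look('scene','terminal')
look('side','ink_pad')"
```

```text
clock: 5.15
tcp_pos: [0.4902, 0.1418, 0.1015]
tcp_rot: [-0.0, 0.639, 0.769, -0.001]
contact_force: [-0.3, 1.2, -2.2]
gripper_width: 0.0568
gripper_force: 44.0
clock: 5.78
tcp_pos: [0.5081, 0.0184, 0.1017]
tcp_rot: [-0.0, 0.661, 0.75, -0.001]
contact_force: [0.2, 0.5, -1.6]
gripper_width: 0.0562
gripper_force: 43.9
t5.78 tcp [508.1  18.4 101.7] xyz [-0.209  0.398  1.463] ang [-0.01  0.   -0.03] j7 0.22
wrist ink_pad 0.56 [282. 261.] 31031 ztop 0.093 top [509.  23.] [88. 61.] -82.9 all [515.  24.] [92. 88.] 7.3
wrist calculator 0.82 [324.  37.] 20459 ztop 0.022 top [515. 130.] [149.  34.] 7.5 all [518. 130.] [156.  34.] 7.4
wrist terminal 0.69 [424. 414.] 118 ztop 0.017 top [ 627. -100.] [9. 3.] -0.8 all [551. -99.] [159.   3.] -1.1
scene ink_pad 0.58 [326. 190.] 611 ztop 0.093 top [509.  26.] [90. 64.] -83.7 all [443.   8.] [210.  95.] 15.4
scene calculator 0.97 [365. 243.] 2390 ztop 0.021 top [511. 162.] [152.  95.] 7.4 all [502. 154.] [175. 108.] 7.2
scene terminal 0.92 [261. 192.] 1260 ztop 0.021 top [ 549. -135.] [165.  79.] -0.3 all [ 549. -148.] [165. 106.] -0.6
side ink_pad 0.83 [234. 200.] 756 ztop 0.094 top [508.  23.] [93. 61.] -82.9 all [550.  29.] [147.  94.] 7.9
```

View pics/w3.png

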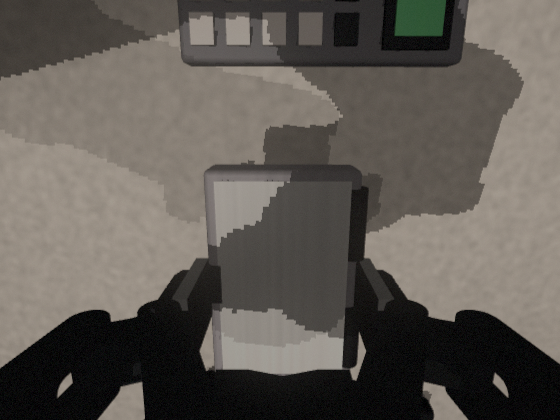

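```bash
python3 -c "
from h import *
plan([529.5,7.5,28.5],7.5)"
```

```text
t6.47 tcp [508.5  20.5 102.4] xyz [-0.313  0.382  1.477] ang [ 0.  0. -0.] j7 0.22
```

```bash
python3 -m pendant '[{"xyz":[-0.15,0.19,0.3],"angular":[0,0,0]},{"xyz":[-0.31,0.38,0.7],"angular":[0,0,0]},{"xyz":[-0.31,0.38,1.1],"angular":[0,0,0]},{"xyz":[-0.31,0.38,1.3],"angular":[0,0,0]},{"xyz":[-0.31,0.38,1.36],"angular":[0,0,0]}]'
python3 -m pendant '[{"xyz":[0,0,0],"angular":[0,0,0]},{"xyz":[0,0,0],"angular":[0,0,0]},{"xyz":[0,0,0.06],"angular":[0,0,0]},{"xyz":[0,0,0.11],"angular":[0,0,0]},{"xyz":[0,0,0.11],"angular":[0,0,0]}]'
```

```text
clock: 7.1
tcp_pos: [0.5291, 0.0073, 0.0333]
tcp_rot: [-0.0, 0.66, 0.751, -0.0]
contact_force: [1.0, -0.1, -1.0]
gripper_width: 0.0572
gripper_force: 43.9
clock: 7.72
tcp_pos: [0.5292, 0.0076, 0.0287]
tcp_rot: [-0.0, 0.66, 0.752, -0.0]
contact_force: [0.8, -0.2, -1.8]
gripper_width: 0.0567
gripper_force: 43.9
```

```bash
python3 -m pendant '[{"xyz":[0,0,0.02],"angular":[0,0,0]},{"xyz":[0,0,0.03],"angular":[0,0,0]},{"xyz":[0,0,0.03],"angular":[0,0,0]},{"xyz":[0,0,0.03],"angular":[0,0,0]},{"xyz":[0,0,0.03],"angular":[0,0,0]}]'
python3 -m pendant '[{"xyz":[0,0,0],"angular":[0,0,0]},{"xyz":[0,0,0],"angular":[0,0,0]},{"xyz":[0,0,0],"angular":[0,0,0]},{"xyz":[0,0,-0.2],"angular":[0,0,0]},{"xyz":[0,0,-0.6],"angular":[0,0,0]}]' 80
python3 -m pendant '[{"xyz":[0,0,-0.8],"angular":[0,0,0]},{"xyz":[0,0,-1.8],"angular":[0,0,0]},{"xyz":[0,0,-2.7],"angular":[0,0,0]},{"xyz":[0,0,-2.9],"angular":[0,0,0]},{"xyz":[0,0,-2.9],"angular":[0,0,0]}]' 80
python3 -c "
from h import *
look('wrist','ink_pad')
look('wrist','calculator')
look('wrist','terminal')
plan([540,-335,200],-20)"
```

```text
clock: 8.35
tcp_pos: [0.5294, 0.0076, 0.0279]
tcp_rot: [0.0, 0.66, 0.752, 0.0]
contact_force: [-0.6, 0.4, 6.2]
gripper_width: 0.0567
gripper_force: 44.8
clock: 8.98
tcp_pos: [0.5288, 0.0075, 0.0575]
tcp_rot: [-0.001, 0.66, 0.752, -0.001]
contact_force: [0.4, 0.7, -0.3]
gripper_width: 0.0802
gripper_force: 0.0
clock: 9.6
tcp_pos: [0.5293, 0.0077, 0.203]
tcp_rot: [0.0, 0.66, 0.752, 0.001]
contact_force: [0.8, 0.1, -0.9]
gripper_width: 0.0803
gripper_force: 0.0
wrist ink_pad 0.92 [284. 188.] 7155 ztop 0.020 top [528.  10.] [90. 66.] -82.7 all [528.  10.] [90. 66.] -82.7
wrist calculator 0.63 [287.  32.] 12549 ztop 0.022 top [514. 136.] [149.  45.] 7.2 all [514. 135.] [150.  45.] 7.4
wrist terminal 0.93 [280. 334.] 12101 ztop 0.021 top [550. -78.] [196. 165.] 89.0 all [550. -84.] [209. 173.] -89.8
t9.90 tcp [528.6   7.5 201. ] xyz [-6.821 -0.661  0.022] ang [-0.02  0.    2.74] j7 0.20
```

```bash
python3 -m pendant '[{"xyz":[-0.9,-0.1,0],"angular":[0,0,0.5]},{"xyz":[-2.1,-0.2,0],"angular":[0,0,1]},{"xyz":[-3.3,-0.3,0],"angular":[0,0,1.6]},{"xyz":[-4.5,-0.45,0],"angular":[0,0,2.2]},{"xyz":[-5.6,-0.55,0],"angular":[0,0,2.74]}]' 50
python3 -m pendant '[{"xyz":[-0.4,0,0],"angular":[0,0,0]},{"xyz":[-0.4,0,0],"angular":[0,0,0]},{"xyz":[-0.4,0,0],"angular":[0,0,0]},{"xyz":[-0.4,0,0],"angular":[0,0,0]},{"xyz":[-0.4,0,0],"angular":[0,0,0]}]' 50
python3 -c "
from h import *
look('wrist','stamp','w4')
look('wrist','stapler')
plan([540,-335,200],-20)"
```

```text
clock: 10.52
tcp_pos: [0.5377, -0.2759, 0.2015]
tcp_rot: [-0.0, 0.82, 0.572, -0.001]
contact_force: [0.1, 0.4, -0.6]
gripper_width: 0.0498
gripper_force: 0.0
clock: 11.15
tcp_pos: [0.5321, -0.2909, 0.2023]
tcp_rot: [-0.0, 0.818, 0.575, 0.0]
contact_force: [-0.4, -0.3, -0.1]
gripper_width: 0.05
gripper_force: 0.0
wrist stamp 0.92 [287. 140.] 2564 ztop 0.071 top [ 552. -251.] [24. 24.] 70.0 all [ 552. -252.] [57. 37.] 65.6
wrist stamp 0.88 [336. 244.] 1922 ztop 0.069 top [ 561. -327.] [74. 10.] 78.4 all [ 567. -342.] [102.  38.] 76.9
wrist stapler 0.75 [200. 264.] 3684 ztop 0.053 top [ 452. -326.] [168.  70.] 60.6 all [ 437. -341.] [207.  88.] 62.8
t11.35 tcp [ 531.7 -292.1  202.4] xyz [-0.75   0.448  0.048] ang [ 0.   -0.    0.01] j7 0.34
```

View pics/w4.png

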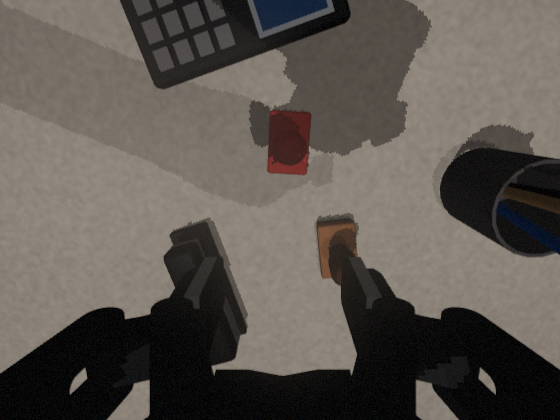

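Red look-alike at (288,140); the real brown stamp at (337,247), partly hidden by a finger. Moving over it.

```bash
python3 -c "
from h import *
plan([558,-355,180],-20)"

```

```text
t11.35 tcp [ 531.7 -292.1  202.4] xyz [-1.004  0.922  0.448] ang [ 0.   -0.    0.01] j7 0.34
```

```bash
python3 -m pendant '[{"xyz":[-0.5,0.45,0.2],"angular":[0,0,0]},{"xyz":[-1,0.92,0.4],"angular":[0,0,0]},{"xyz":[-1,0.92,0.4],"angular":[0,0,0]},{"xyz":[-1,0.92,0.4],"angular":[0,0,0]},{"xyz":[-1,0.92,0.4],"angular":[0,0,0]}]' 60
python3 - <<'E'
from h import *
s=bot.state();P=bot.camera_params('wrist');p,d=bot.capture('wrist');cv2.imwrite('pics/w5.png',p)
hsv=cv2.cvtColor(p,cv2.COLOR_BGR2HSV);m=(hsv[...,0]<25)&(hsv[...,1]>90)
q=pts('wrist',d,m,P);q=q[np.hypot(q[:,0]-.558,q[:,1]+.355)<.06]
f=q[(q[:,2]>.012)&(q[:,2]<.024)];h=q[q[:,2]>.05];
print(len(f),rect(f) if len(f) else 0,len(h),rect(h) if len(h)>4 else 0)
a=pts('wrist',d,d>0,P);a=a[(np.hypot(a[:,0]-.558,a[:,1]+.355)<.04)&(a[:,2]>.05)&(a[:,2]<.073)];print(len(a),rect(a),a[:,2].max(),a.mean(0))
plan([558,-355,180],-20)
E
```

```text
clock: 11.98
tcp_pos: [0.5577, -0.3539, 0.1824]
tcp_rot: [-0.0, 0.819, 0.574, 0.0]
contact_force: [-0.5, -0.1, 0.4]
gripper_width: 0.0596
gripper_force: 0.0
1354 (array([ 562., -356.]), array([51., 33.]), 76.8) 2159 (array([ 560., -350.]), array([119.,  33.]), -20.0)
1045 (array([ 562., -357.]), array([24., 24.]), -65.0) 0.07176739396358969 [ 0.56257025 -0.35442544  0.066801  ]
t12.03 tcp [ 557.7 -353.9  182.5] xyz [-0.018  0.012  0.05 ] ang [-0.   -0.    0.01] j7 0.41
```

View pics/w5.png

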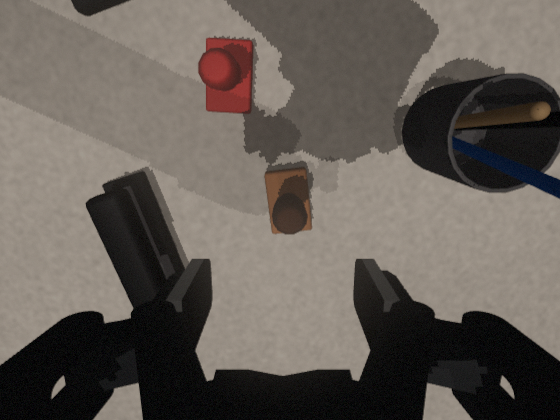

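Stamp foot and handle both measure at (562,-356), with the pen cup well clear. Descending to grasp the handle.

```bash
python3 -c "
from h import *
plan([562,-356.5,57],-20)"

```

```text
t12.03 tcp [ 557.7 -353.9  182.5] xyz [-0.021  0.098  2.51 ] ang [-0.   -0.    0.01] j7 0.41
```

```bash
python3 -m pendant '[{"xyz":[-0.02,0.1,0.5],"angular":[0,0,0]},{"xyz":[-0.02,0.1,1.1],"angular":[0,0,0]},{"xyz":[-0.02,0.1,1.7],"angular":[0,0,0]},{"xyz":[-0.02,0.1,2.2],"angular":[0,0,0]},{"xyz":[-0.02,0.1,2.48],"angular":[0,0,0]}]' 60
python3 -m pendant '[{"xyz":[0,0,0],"angular":[0,0,0]},{"xyz":[0,0,0],"angular":[0,0,0]},{"xyz":[0,0,0],"angular":[0,0,0]},{"xyz":[0,0,0],"angular":[0,0,0]},{"xyz":[0,0,0],"angular":[0,0,0]}]' 10 30
python3 -m pendant '[{"xyz":[0,0,0],"angular":[0,0,0]},{"xyz":[0,0,-0.2],"angular":[0,0,0]},{"xyz":[0,0,-0.7],"angular":[0,0,0]},{"xyz":[0,0,-1.2],"angular":[0,0,0]},{"xyz":[0,0,-1.4],"angular":[0,0,0]}]'
python3 -m pendant '[{"xyz":[0,0,0],"angular":[0,0,0]},{"xyz":[0,0,0],"angular":[0,0,0]},{"xyz":[0,0,0],"angular":[0,0,0]},{"xyz":[0,0,0],"angular":[0,0,0]},{"xyz":[0,0,0],"angular":[0,0,0]}]'
python3 -c "
from h import *
plan([528.5,10,130],7.5)"

```

```text
clock: 12.65
tcp_pos: [0.5618, -0.3566, 0.0573]
tcp_rot: [-0.001, 0.819, 0.574, -0.0]
contact_force: [-1.1, 0.3, 1.2]
gripper_width: 0.0598
gripper_force: 0.0
clock: 13.28
tcp_pos: [0.5626, -0.3582, 0.0593]
tcp_rot: [0.001, 0.819, 0.574, 0.0]
contact_force: [-0.2, 0.6, 4.7]
gripper_width: 0.0234
gripper_force: 29.7
clock: 13.9
tcp_pos: [0.5626, -0.3582, 0.1298]
tcp_rot: [0.001, 0.819, 0.574, 0.0]
contact_force: [-0.1, -0.3, -1.3]
gripper_width: 0.0232
gripper_force: 29.8
clock: 14.52
tcp_pos: [0.5619, -0.3578, 0.128]
tcp_rot: [-0.0, 0.819, 0.574, -0.0]
contact_force: [0.1, 0.2, -1.1]
gripper_width: 0.0235
gripper_force: 29.8
t14.53 tcp [ 561.9 -357.8  128. ] xyz [ 6.685 -3.138 -0.039] ang [-0.   -0.   -2.75] j7 0.44
```

```bash
python3 -m pendant '[{"xyz":[0,0,-0.5],"angular":[0,0,0]},{"xyz":[0,0,-1.0],"angular":[0,0,0]},{"xyz":[0.8,-0.4,-1.0],"angular":[0,0,-0.3]},{"xyz":[1.8,-0.85,-1.0],"angular":[0,0,-0.7]},{"xyz":[2.8,-1.3,-1.0],"angular":[0,0,-1.1]}]'
python3 -m pendant '[{"xyz":[0.9,-0.45,0],"angular":[0,0,-0.4]},{"xyz":[1.9,-0.9,0],"angular":[0,0,-0.8]},{"xyz":[2.8,-1.3,0],"angular":[0,0,-1.2]},{"xyz":[3.4,-1.6,0],"angular":[0,0,-1.5]},{"xyz":[3.7,-1.7,0],"angular":[0,0,-1.6]}]'
python3 -m pendant '[{"xyz":[0,0,0],"angular":[0,0,0]},{"xyz":[0,0,0],"angular":[0,0,0]},{"xyz":[0,0,0],"angular":[0,0,0]},{"xyz":[0,0,0],"angular":[0,0,0]},{"xyz":[0,0,0],"angular":[0,0,0]}]'
python3 - <<'E'
from h import *
plan([528.5,10.5,130],7.5)
P=bot.camera_params('wrist');p,d=bot.capture('wrist');cv2.imwrite('pics/w6.png',p)
look('wrist','ink_pad')
look('scene','ink_pad'); look('side','ink_pad')
x,y,z=bot.state()['tcp_pos']
for c in('scene','side','wrist'):
    P=bot.camera_params(c);p,d=bot.capture(c)
    hsv=cv2.cvtColor(p,cv2.COLOR_BGR2HSV)
    a=pts(c,d,(hsv[...,0]<25)&(hsv[...,1]>90)&(d>0),P);a=a[(np.hypot(a[:,0]-x,a[:,1]-y)<.045)&(a[:,2]<z-.02)&(a[:,2]>.05)]
    if len(a)>5:print(c,len(a),rect(a),np.percentile(a[:,2],[2,50,98]))
E
```

```text
clock: 15.15
tcp_pos: [0.5487, -0.2027, 0.1785]
tcp_rot: [0.0, 0.76, 0.65, 0.0]
contact_force: [1.3, 0.6, -0.9]
gripper_width: 0.0236
gripper_force: 29.8
clock: 15.78
tcp_pos: [0.4929, -0.0062, 0.1784]
tcp_rot: [-0.0, 0.661, 0.75, 0.0]
contact_force: [0.3, -0.3, -0.4]
gripper_width: 0.0235
gripper_force: 29.8
clock: 16.4
tcp_pos: [0.4936, -0.0086, 0.1783]
tcp_rot: [0.0, 0.663, 0.749, -0.0]
contact_force: [0.3, 0.1, -0.5]
gripper_width: 0.0235
gripper_force: 29.8
t16.40 tcp [493.6  -8.6 178.3] xyz [0.294 0.738 0.966] ang [ 0.    0.   -0.05] j7 0.25
wrist ink_pad 0.72 [334. 172.] 7882 ztop 0.020 top [529.  10.] [90. 66.] -82.8 all [531.   8.] [98. 71.] -82.1
wrist ink_pad 0.39 [337.  21.] 9286 ztop 0.022 top [515. 127.] [149.  27.] 6.9 all [517. 127.] [157.  28.] 6.9
scene ink_pad 0.95 [306. 215.] 796 ztop 0.019 top [528.  12.] [91. 67.] -82.6 all [519.   1.] [110.  89.] -81.9
side ink_pad 0.53 [332. 358.] 2676 ztop 0.053 top [ 434. -355.] [111.  28.] 87.2 all [ 448. -340.] [147.  64.] 88.1
scene 28 (array([502., -21.]), array([23., 14.]), 23.1) [0.13523832 0.13635764 0.13770687]
side 290 (array([491.,  -9.]), array([53., 34.]), -73.1) [0.12475062 0.13581077 0.13864435]
wrist 3547 (array([491.,   1.]), array([35., 33.]), -75.9) [0.13059527 0.1371227  0.14248368]
```

View pics/w6.png

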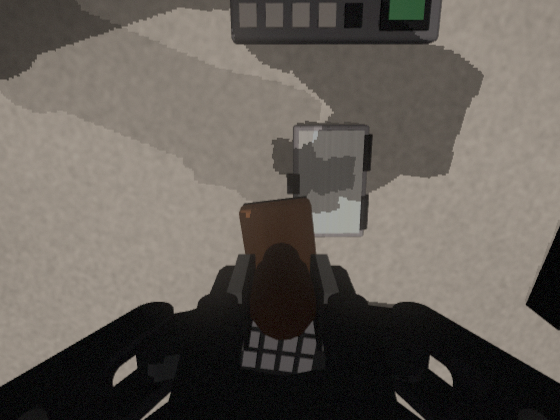

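```bash
python3 -c "
from h import *
plan([530.2,11,80],7.5)"

```

```text
t16.90 tcp [493.6  -8.  178.3] xyz [0.287 0.774 1.966] ang [ 0.    0.   -0.04] j7 0.25
```

```bash
python3 -m pendant '[{"xyz":[0.15,0.4,0.2],"angular":[0,0,0]},{"xyz":[0.29,0.77,0.6],"angular":[0,0,0]},{"xyz":[0.29,0.77,1.1],"angular":[0,0,0]},{"xyz":[0.29,0.77,1.6],"angular":[0,0,0]},{"xyz":[0.29,0.77,1.9],"angular":[0,0,0]}]'
python3 -m pendant '[{"xyz":[0,0,0.04],"angular":[0,0,0]},{"xyz":[0,0,0.06],"angular":[0,0,0]},{"xyz":[0,0,0.08],"angular":[0,0,0]},{"xyz":[0,0,0.09],"angular":[0,0,0]},{"xyz":[0,0,0.09],"angular":[0,0,0]}]'
```

```text
clock: 17.52
tcp_pos: [0.5308, 0.012, 0.0815]
tcp_rot: [-0.0, 0.662, 0.75, -0.0]
contact_force: [-0.8, -0.3, -0.9]
gripper_width: 0.0235
gripper_force: 29.7
clock: 18.15
tcp_pos: [0.5302, 0.0111, 0.0792]
tcp_rot: [0.0, 0.662, 0.749, 0.0]
contact_force: [-0.3, 0.8, -1.0]
gripper_width: 0.0238
gripper_force: 29.7
```

```bash
python3 -m pendant '[{"xyz":[0,0,0.01],"angular":[0,0,0]},{"xyz":[0,0,0.02],"angular":[0,0,0]},{"xyz":[0,0,0.03],"angular":[0,0,0]},{"xyz":[0,0,0.03],"angular":[0,0,0]},{"xyz":[0,0,0.03],"angular":[0,0,0]}]'
python3 -m pendant '[{"xyz":[0,0,0],"angular":[0,0,0]},{"xyz":[0,0,0],"angular":[0,0,0]},{"xyz":[0,0,0],"angular":[0,0,0]},{"xyz":[0,0,0],"angular":[0,0,0]},{"xyz":[0,0,0],"angular":[0,0,0]}]' 60
python3 -m pendant '[{"xyz":[0,0,-0.2],"angular":[0,0,0]},{"xyz":[0,0,-0.8],"angular":[0,0,0]},{"xyz":[0,0,-1.7],"angular":[0,0,0]},{"xyz":[0,0,-2.4],"angular":[0,0,0]},{"xyz":[0,0,-2.4],"angular":[0,0,0]}]' 60
python3 - <<'E'
from h import *
plan([560,341,180],48)
look('wrist','ink_pad','w7')
look('wrist','stamp')
look('side','stamp')
P=bot.camera_params('wrist');p,d=bot.capture('wrist')
a=pts('wrist',d,d>0,P);a=a[(np.hypot(a[:,0]-.53,a[:,1]-.011)<.04)];h=a[(a[:,2]>.078)&(a[:,2]<.1)];print(rect(h),h[:,2].max());f=a[(a[:,2]>.031)&(a[:,2]<.043)];print(rect(f))
E
```

```text
clock: 18.77
tcp_pos: [0.53, 0.011, 0.0773]
tcp_rot: [-0.0, 0.662, 0.749, -0.0]
contact_force: [-0.6, -0.4, 0.6]
gripper_width: 0.0235
gripper_force: 29.8
clock: 19.4
tcp_pos: [0.53, 0.011, 0.0773]
tcp_rot: [0.0, 0.662, 0.749, 0.0]
contact_force: [0.3, -0.1, -0.1]
gripper_width: 0.06
gripper_force: 0.0
clock: 20.02
tcp_pos: [0.532, 0.0111, 0.2006]
tcp_rot: [0.002, 0.662, 0.749, 0.003]
contact_force: [-0.1, -0.1, -0.1]
gripper_width: 0.0601
gripper_force: 0.0
t20.02 tcp [532.   11.1 200.6] xyz [6.48  1.363 0.421] ang [ 0.04  0.01 -4.1 ] j7 0.21
wrist ink_pad 0.57 [295. 184.] 4529 ztop 0.020 top [528.  10.] [90. 66.] -82.6 all [528.  10.] [90. 66.] -82.6
side stamp 0.56 [336. 286.] 746 ztop 0.070 top [ 550. -252.] [23. 21.] -44.5 all [ 564. -233.] [100.  44.] 65.3
(array([529.,  12.]), array([24., 24.]), 4.6) 0.0901920092824775
(array([529.,  12.]), array([52., 34.]), -76.1)
```

View pics/w7.png

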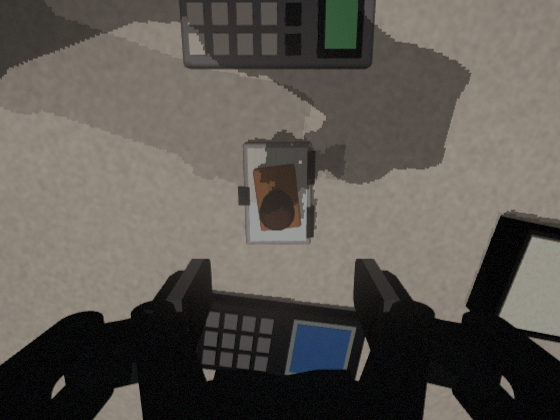

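Stamp stands at (529,12) on the tin centred (528,10), seen at (277,198) in the picture. Now the pot, gripped along y so the fingers stay clear of the stamp when placing.

```bash
python3 -c "
from h import *
plan([559,335,180],97.5)"

```

```text
t20.38 tcp [529.3  11.  196.3] xyz [6.357 1.386 0.322] ang [-0.01  0.01  8.96] j7 0.21
```

```bash
python3 -m pendant '[{"xyz":[0.8,0.2,0],"angular":[0,0,-1]},{"xyz":[1.7,0.4,0],"angular":[0,0,-2]},{"xyz":[2.7,0.6,0.1],"angular":[0,0,-3]},{"xyz":[3.6,0.8,0.2],"angular":[0,0,-4]},{"xyz":[4.6,1.0,0.3],"angular":[0,0,-5]}]' 75
python3 -c "
from h import *
plan([559,335,180],97.5)"

```

```text
clock: 21.0
tcp_pos: [0.5512, 0.2462, 0.1813]
tcp_rot: [-0.0, 0.281, 0.96, -0.001]
contact_force: [1.2, -0.1, 0.4]
gripper_width: 0.075
gripper_force: 0.0
t21.00 tcp [551.2 246.2 181.3] xyz [0.828 1.579 0.023] ang [-0.01 -0.01 -4.02] j7 0.51
```

```bash
python3 -m pendant '[{"xyz":[0.3,0.5,0],"angular":[0,0,-1]},{"xyz":[0.6,1.0,0],"angular":[0,0,-2]},{"xyz":[0.8,1.4,0],"angular":[0,0,-3]},{"xyz":[0.83,1.58,0],"angular":[0,0,-4]},{"xyz":[0.83,1.58,0],"angular":[0,0,-4]}]'
python3 - <<'E'
from h import *
P=bot.camera_params('wrist')
look('wrist','clip_pot','w8')
P=bot.camera_params('wrist');p,d=bot.capture('wrist')
a=pts('wrist',d,d>0,P);a=a[(np.hypot(a[:,0]-.559,a[:,1]-.34)<.045)&(a[:,2]<.05)];h=a[a[:,2]>.037]
if len(h)>9: print(len(h),rect(h),h[:,2].max())
plan([559,340,30],97.5)
E
```

```text
clock: 21.62
tcp_pos: [0.5593, 0.3348, 0.1813]
tcp_rot: [-0.001, -0.061, 0.998, 0.0]
contact_force: [-0.9, 0.3, 0.1]
gripper_width: 0.075
gripper_force: 0.0
wrist clip_pot 0.97 [295. 206.] 4222 ztop 0.044 top [560. 343.] [53. 53.] -83.5 all [566. 345.] [65. 62.] 5.3
3908 (array([560., 343.]), array([53., 53.]), -43.3) 0.045787393647130525
t21.77 tcp [559.3 333.1 181.6] xyz [-0.014  0.142  3.033] ang [-0.01 -0.01 -0.06] j7 0.94
```

View pics/w8.png

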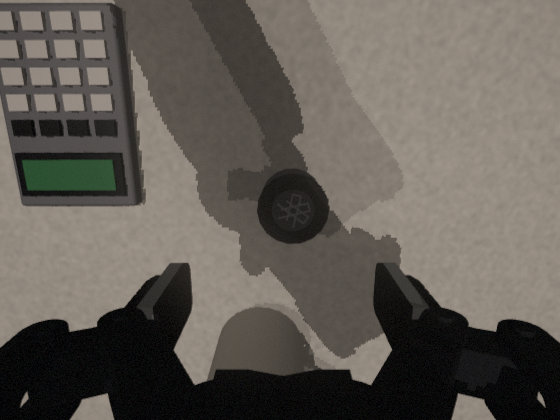

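Pot is at (560,343), seen at (293,207), with the mug behind and clear.

```bash
python3 -c "
from h import *
plan([560,343,30],97.5)"
python3 -m pendant '[{"xyz":[-0.02,0.2,0.6],"angular":[0,0,0]},{"xyz":[-0.03,0.2,1.3],"angular":[0,0,0]},{"xyz":[-0.03,0.2,2.0],"angular":[0,0,0]},{"xyz":[-0.03,0.2,2.6],"angular":[0,0,0]},{"xyz":[-0.03,0.2,3.0],"angular":[0,0,0]}]' 78
python3 -m pendant '[{"xyz":[0,0,0],"angular":[0,0,0]},{"xyz":[0,0,0],"angular":[0,0,0]},{"xyz":[0,0,0],"angular":[0,0,0]},{"xyz":[0,0,0],"angular":[0,0,0]},{"xyz":[0,0,0],"angular":[0,0,0]}]' 20 30
python3 -m pendant '[{"xyz":[0,0,-0.2],"angular":[0,0,0]},{"xyz":[0,0,-0.9],"angular":[0,0,0]},{"xyz":[0,0,-1.7],"angular":[0,0,0]},{"xyz":[0,0,-2.2],"angular":[0,0,0]},{"xyz":[0,0,-2.4],"angular":[0,0,0]}]'
python3 -c "
from h import *
plan([615,21.5,150],97.5)"
```

```text
t21.77 tcp [559.3 333.1 181.6] xyz [-0.041  0.199  3.032] ang [-0.01 -0.01 -0.06] j7 0.94
clock: 22.4
tcp_pos: [0.5593, 0.3432, 0.0308]
tcp_rot: [-0.001, -0.061, 0.998, -0.001]
contact_force: [-0.2, -0.2, 0.3]
gripper_width: 0.0778
gripper_force: 0.0
clock: 23.02
tcp_pos: [0.56, 0.3445, 0.0328]
tcp_rot: [0.0, -0.061, 0.998, 0.0]
contact_force: [0.1, -0.2, -0.7]
gripper_width: 0.0524
gripper_force: 31.6
clock: 23.65
tcp_pos: [0.5607, 0.345, 0.1547]
tcp_rot: [0.002, -0.061, 0.998, 0.001]
contact_force: [-0.8, -0.4, -0.8]
gripper_width: 0.0528
gripper_force: 31.9
t23.65 tcp [560.7 345.  154.7] xyz [-0.285 -6.555  0.085] ang [ 0.01  0.02 -0.05] j7 0.92
```

```bash
python3 -m pendant '[{"xyz":[-0.05,-0.8,0],"angular":[0,0,0]},{"xyz":[-0.1,-1.8,0],"angular":[0,0,0]},{"xyz":[-0.15,-2.8,0],"angular":[0,0,0]},{"xyz":[-0.2,-3.8,0],"angular":[0,0,0]},{"xyz":[-0.25,-4.8,0],"angular":[0,0,0]}]'
python3 -m pendant '[{"xyz":[0,-0.8,0],"angular":[0,0,0]},{"xyz":[-0.03,-1.4,0],"angular":[0,0,0]},{"xyz":[-0.03,-1.7,0],"angular":[0,0,0]},{"xyz":[-0.03,-1.75,0],"angular":[0,0,0]},{"xyz":[-0.03,-1.75,0],"angular":[0,0,0]}]'
python3 -c "
from h import *
look('wrist','ink_pad')
look('wrist','clip_pot')
plan([615,21.5,34],97.5)"
```

```text
clock: 24.28
tcp_pos: [0.6013, 0.106, 0.1517]
tcp_rot: [-0.001, -0.062, 0.998, -0.0]
contact_force: [0.3, 0.0, -1.5]
gripper_width: 0.0527
gripper_force: 31.9
clock: 24.9
tcp_pos: [0.6136, 0.0229, 0.1522]
tcp_rot: [-0.0, -0.062, 0.998, 0.001]
contact_force: [-0.2, 0.2, -1.8]
gripper_width: 0.0525
gripper_force: 31.9
wrist ink_pad 0.76 [281. 111.] 7864 ztop 0.020 top [528.  11.] [90. 66.] -82.7 all [528.  11.] [90. 66.] -82.7
wrist clip_pot 0.55 [286. 302.] 19189 ztop 0.164 top [613.  24.] [53. 51.] -82.5 all [662.  21.] [151.  54.] -3.4
t25.10 tcp [613.8  22.9 152.3] xyz [-0.021 -0.032  2.367] ang [ 0.    0.   -0.03] j7 1.41
```

```bash
python3 -c "
from h import *
T=np.linalg.inv(np.array(bot.camera_params('wrist')['world_to_cam']));print(T[:3,3]-bot.state()['tcp_pos'])"
```

```text
[-0.06594453 -0.00778396  0.11752141]
```

The wrist camera stays above the stamp. Lowering the pot.

```bash
python3 -m pendant '[{"xyz":[-0.02,-0.03,0.6],"angular":[0,0,0]},{"xyz":[-0.02,-0.03,1.2],"angular":[0,0,0]},{"xyz":[-0.02,-0.03,1.8],"angular":[0,0,0]},{"xyz":[-0.02,-0.03,2.2],"angular":[0,0,0]},{"xyz":[-0.02,-0.03,2.34],"angular":[0,0,0]}]'
python3 -m pendant '[{"xyz":[0,0,0],"angular":[0,0,0]},{"xyz":[0,0,0],"angular":[0,0,0]},{"xyz":[0,0,0.02],"angular":[0,0,0]},{"xyz":[0,0,0.04],"angular":[0,0,0]},{"xyz":[0,0,0.04],"angular":[0,0,0]}]'
```

```text
clock: 25.72
tcp_pos: [0.6145, 0.0203, 0.0342]
tcp_rot: [-0.001, -0.062, 0.998, 0.0]
contact_force: [-0.1, -0.3, -0.7]
gripper_width: 0.0525
gripper_force: 31.9
clock: 26.35
tcp_pos: [0.6151, 0.0197, 0.0335]
tcp_rot: [0.0, -0.061, 0.998, -0.0]
contact_force: [-1.2, 0.0, -1.2]
gripper_width: 0.0526
gripper_force: 31.9
```

```bash
python3 -m pendant '[{"xyz":[0,0,0.01],"angular":[0,0,0]},{"xyz":[0,0,0.02],"angular":[0,0,0]},{"xyz":[0,0,0.03],"angular":[0,0,0]},{"xyz":[0,0,0.03],"angular":[0,0,0]},{"xyz":[0,0,0.03],"angular":[0,0,0]}]'
python3 -m pendant '[{"xyz":[0,0,0],"angular":[0,0,0]},{"xyz":[0,0,0],"angular":[0,0,0]},{"xyz":[0,0,0],"angular":[0,0,0]},{"xyz":[0,0,0],"angular":[0,0,0]},{"xyz":[0,0,0],"angular":[0,0,0]}]' 75
python3 -m pendant '[{"xyz":[0,0,-0.3],"angular":[0,0,0]},{"xyz":[0,0,-1.2],"angular":[0,0,0]},{"xyz":[0,0,-2.2],"angular":[0,0,0]},{"xyz":[0,0,-3.1],"angular":[0,0,0]},{"xyz":[0,0,-3.4],"angular":[0,0,0]}]' 75
python3 -c "
from h import *
look('wrist','ink_pad')
look('wrist','clip_pot')
plan([435,-345,200],-3)"
```

```text
clock: 26.98
tcp_pos: [0.6151, 0.0198, 0.0325]
tcp_rot: [0.0, -0.062, 0.998, -0.0]
contact_force: [-1.4, 0.3, 5.4]
gripper_width: 0.0525
gripper_force: 32.2
clock: 27.6
tcp_pos: [0.615, 0.0198, 0.0317]
tcp_rot: [-0.0, -0.062, 0.998, 0.0]
contact_force: [-0.4, -0.5, 1.0]
gripper_width: 0.0751
gripper_force: 0.0
clock: 28.22
tcp_pos: [0.6168, 0.02, 0.2061]
tcp_rot: [0.003, -0.061, 0.998, 0.0]
contact_force: [0.3, 0.7, 0.2]
gripper_width: 0.0748
gripper_force: 0.0
wrist ink_pad 0.82 [286. 107.] 5448 ztop 0.020 top [529.  11.] [90. 66.] -82.9 all [529.  11.] [90. 66.] -82.9
wrist clip_pot 0.66 [285. 197.] 3549 ztop 0.044 top [616.  21.] [53. 53.] -23.8 all [616.  21.] [53. 53.] -23.8
t28.43 tcp [614.2  19.6 201.1] xyz [ 4.452 -6.796  0.03 ] ang [ 0.01 -0.01 -7.99] j7 1.43
```

```bash
python3 -m pendant '[{"xyz":[0.4,-0.6,0],"angular":[0,0,1]},{"xyz":[0.9,-1.4,0],"angular":[0,0,2]},{"xyz":[1.4,-2.1,0],"angular":[0,0,3]},{"xyz":[1.9,-2.9,0],"angular":[0,0,4]},{"xyz":[2.4,-3.7,0],"angular":[0,0,5]}]' 60
python3 -c "
from h import *
plan([450,-340,200],-2.5)"
```

```text
clock: 29.05
tcp_pos: [0.5166, -0.1794, 0.1998]
tcp_rot: [-0.002, 0.369, 0.93, -0.0]
contact_force: [0.8, -0.1, -0.4]
gripper_width: 0.06
gripper_force: 0.0
t29.05 tcp [ 516.6 -179.4  199.8] xyz [-1.230e+00 -3.252e+00 -1.000e-03] ang [-0.02 -0.01  4.92] j7 1.08
```

```bash
python3 -m pendant '[{"xyz":[-0.2,-0.6,0],"angular":[0,0,1]},{"xyz":[-0.5,-1.4,0],"angular":[0,0,2]},{"xyz":[-0.8,-2.2,0],"angular":[0,0,3]},{"xyz":[-1.1,-2.9,0],"angular":[0,0,4]},{"xyz":[-1.23,-3.25,0],"angular":[0,0,4.9]}]' 70
python3 -m pendant '[{"xyz":[0,0,0],"angular":[0,0,0]},{"xyz":[0,0,0],"angular":[0,0,0]},{"xyz":[0,0,0],"angular":[0,0,0]},{"xyz":[0,0,0],"angular":[0,0,0]},{"xyz":[0,0,0],"angular":[0,0,0]}]'
python3 - <<'E'
from h import *
P=bot.camera_params('wrist');p,d=bot.capture('wrist');cv2.imwrite('pics/w9.png',p)
a=pts('wrist',d,d>0,P);a=a[(np.abs(a[:,0]-.433)<.05)&(np.abs(a[:,1]+.352)<.09)];h=a[(a[:,2]>.046)&(a[:,2]<.056)];print(len(h),rect(h))
b=a[(a[:,2]>.006)&(a[:,2]<.014)];print(rect(b))
look('wrist','stapler')
plan([433,-352,60],-2.5)
E
```

```text
clock: 29.68
tcp_pos: [0.4504, -0.3414, 0.1999]
tcp_rot: [-0.002, 0.722, 0.692, -0.001]
contact_force: [0.4, -0.4, -0.4]
gripper_width: 0.07
gripper_force: 0.0
clock: 30.3
tcp_pos: [0.4532, -0.339, 0.2019]
tcp_rot: [0.0, 0.719, 0.695, 0.0]
contact_force: [-0.4, -0.1, -0.4]
gripper_width: 0.07
gripper_force: 0.0
4684 (array([ 435., -354.]), array([111.,  28.]), 87.2)
(array([ 436., -352.]), array([120.,  36.]), 88.2)
wrist stapler 0.77 [262. 208.] 5766 ztop 0.053 top [ 435. -354.] [110.  28.] 87.3 all [ 435. -364.] [143.  37.] 86.5
t30.45 tcp [ 453.1 -339.3  201.9] xyz [-0.267 -0.393  2.838] ang [0.   0.   0.06] j7 0.71
```

View pics/w9.png

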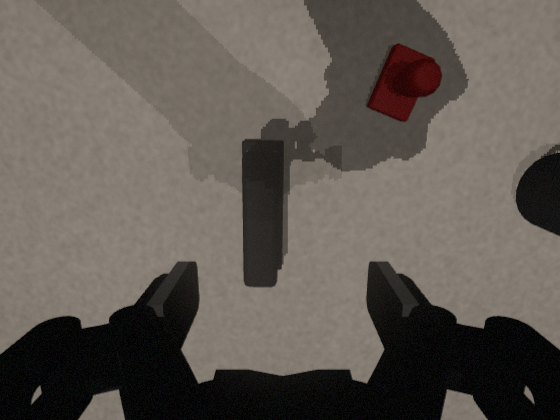

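Stapler measures (435.5,-353), axis 87.5°, seen at (262,210). Sizes match.

```bash
python3 -c "
from h import *
plan([435.5,-353,46],-2.5)"
```

```text
t30.45 tcp [ 453.1 -339.3  201.9] xyz [-0.285 -0.343  3.118] ang [0.   0.   0.06] j7 0.71
```

```bash
python3 -m pendant '[{"xyz":[-0.28,-0.34,0.6],"angular":[0,0,0.06]},{"xyz":[-0.28,-0.34,1.3],"angular":[0,0,0.06]},{"xyz":[-0.28,-0.34,2.0],"angular":[0,0,0.06]},{"xyz":[-0.28,-0.34,2.7],"angular":[0,0,0.06]},{"xyz":[-0.28,-0.34,3.1],"angular":[0,0,0.06]}]' 70
python3 -m pendant '[{"xyz":[0,0,0],"angular":[0,0,0]},{"xyz":[0,0,0],"angular":[0,0,0]},{"xyz":[0,0,0],"angular":[0,0,0]},{"xyz":[0,0,0],"angular":[0,0,0]},{"xyz":[0,0,0],"angular":[0,0,0]}]' 10 50
python3 -m pendant '[{"xyz":[0,0,-0.2],"angular":[0,0,0]},{"xyz":[0,0,-0.9],"angular":[0,0,0]},{"xyz":[0,0,-1.7],"angular":[0,0,0]},{"xyz":[0,0,-2.4],"angular":[0,0,0]},{"xyz":[0,0,-2.8],"angular":[0,0,0]}]'
python3 -c "
from h import *
plan([633,176,185],7.5)"
```

```text
clock: 31.08
tcp_pos: [0.4351, -0.3525, 0.0452]
tcp_rot: [-0.001, 0.723, 0.691, -0.0]
contact_force: [0.4, 0.4, 1.6]
gripper_width: 0.0701
gripper_force: 0.0
clock: 31.7
tcp_pos: [0.436, -0.3533, 0.0478]
tcp_rot: [0.001, 0.723, 0.691, 0.0]
contact_force: [-1.7, -0.2, 6.2]
gripper_width: 0.0274
gripper_force: 50.5
clock: 32.33
tcp_pos: [0.4358, -0.353, 0.189]
tcp_rot: [0.001, 0.723, 0.691, 0.0]
contact_force: [-0.5, -0.2, -1.8]
gripper_width: 0.0273
gripper_force: 49.7
t32.33 tcp [ 435.8 -353.   189. ] xyz [10.744  3.471  0.075] ang [ 0.01  0.01 -1.  ] j7 0.76
```

```bash
python3 -m pendant '[{"xyz":[0.6,0.2,0],"angular":[0,0,-0.05]},{"xyz":[1.5,0.5,0],"angular":[0,0,-0.1]},{"xyz":[2.5,0.8,0],"angular":[0,0,-0.2]},{"xyz":[3.5,1.1,0],"angular":[0,0,-0.3]},{"xyz":[4.5,1.4,0],"angular":[0,0,-0.4]}]'
python3 -m pendant '[{"xyz":[1.0,0.3,0],"angular":[0,0,-0.1]},{"xyz":[2.0,0.6,0],"angular":[0,0,-0.2]},{"xyz":[3.0,0.9,0],"angular":[0,0,-0.3]},{"xyz":[3.9,1.2,0],"angular":[0,0,-0.4]},{"xyz":[4.6,1.4,0],"angular":[0,0,-0.4]}]'
python3 -c "
from h import *
plan([634,177,187],7.5)"
```

```text
clock: 32.95
tcp_pos: [0.5155, -0.1294, 0.1871]
tcp_rot: [-0.0, 0.698, 0.716, 0.0]
contact_force: [1.0, 0.3, -1.6]
gripper_width: 0.0273
gripper_force: 49.7
clock: 33.58
tcp_pos: [0.5796, 0.1033, 0.187]
tcp_rot: [-0.0, 0.672, 0.741, 0.0]
contact_force: [0.1, -0.2, -2.4]
gripper_width: 0.0274
gripper_force: 49.7
t33.58 tcp [579.6 103.3 187. ] xyz [1.361e+00 1.227e+00 1.000e-03] ang [ 0.   -0.   -0.19] j7 0.03
```

```bash
python3 -m pendant '[{"xyz":[0.5,0.4,0],"angular":[0,0,-0.1]},{"xyz":[1.0,0.9,0],"angular":[0,0,-0.19]},{"xyz":[1.36,1.23,0],"angular":[0,0,-0.19]},{"xyz":[1.36,1.23,0.3],"angular":[0,0,-0.19]},{"xyz":[1.36,1.23,0.5],"angular":[0,0,-0.19]}]'
python3 -m pendant '[{"xyz":[0,0,0],"angular":[0,0,0]},{"xyz":[0,0,0],"angular":[0,0,0]},{"xyz":[0,0,0],"angular":[0,0,0]},{"xyz":[0,0,0],"angular":[0,0,0]},{"xyz":[0,0,0],"angular":[0,0,0]}]'
python3 -c "
from h import *
look('wrist','stapler','w10')
look('wrist','calculator')
look('scene','stapler')
look('side','stapler')
plan([634,177,48.5],7.5)"
```

```text
clock: 34.2
tcp_pos: [0.6323, 0.1724, 0.1601]
tcp_rot: [-0.001, 0.661, 0.751, -0.002]
contact_force: [-0.1, 0.4, -1.8]
gripper_width: 0.0271
gripper_force: 49.7
clock: 34.83
tcp_pos: [0.6345, 0.1741, 0.1621]
tcp_rot: [0.0, 0.66, 0.751, 0.0]
contact_force: [0.3, 1.1, -1.3]
gripper_width: 0.0273
gripper_force: 49.7
wrist stapler 0.8 [281. 243.] 18882 ztop 0.167 top [633. 187.] [83. 28.] -82.7 all [633. 190.] [89. 66.] -83.3
wrist calculator 0.94 [121. 198.] 23969 ztop 0.022 top [511. 161.] [150.  94.] 7.2 all [506. 160.] [162.  94.] 7.2
scene stapler 0.87 [341. 224.] 1614 ztop 0.166 top [637. 175.] [111.  30.] -80.6 all [530. 146.] [270. 123.] 15.5
side stapler 0.59 [243. 141.] 830 ztop 0.167 top [625. 165.] [106.  53.] -55.3 all [719. 297.] [410. 113.] 53.8
t35.23 tcp [634.4 174.1 161.8] xyz [0.059 0.    2.266] ang [-0.    0.   -0.01] j7 -0.02
```

View pics/w10.png

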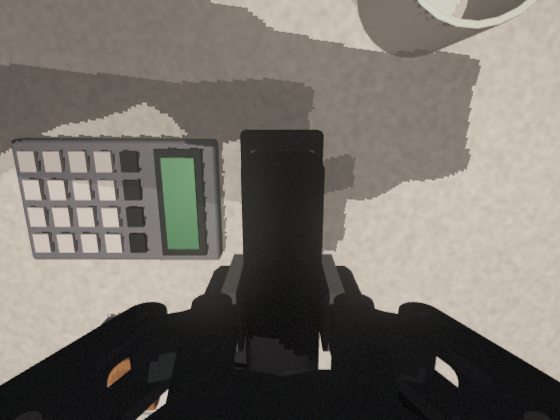

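```bash
python3 -m pendant '[{"xyz":[0.06,0,0.5],"angular":[0,0,0]},{"xyz":[0.06,0,1.1],"angular":[0,0,0]},{"xyz":[0.06,0,1.7],"angular":[0,0,0]},{"xyz":[0.06,0,2.1],"angular":[0,0,0]},{"xyz":[0.06,0,2.2],"angular":[0,0,0]}]'
python3 -m pendant '[{"xyz":[0,0,0.02],"angular":[0,0,0]},{"xyz":[0,0,0.05],"angular":[0,0,0]},{"xyz":[0,0,0.07],"angular":[0,0,0]},{"xyz":[0,0,0.07],"angular":[0,0,0]},{"xyz":[0,0,0.07],"angular":[0,0,0]}]'
```

```text
clock: 35.85
tcp_pos: [0.6333, 0.1768, 0.0505]
tcp_rot: [-0.001, 0.66, 0.751, -0.001]
contact_force: [0.7, 0.4, -1.9]
gripper_width: 0.0273
gripper_force: 49.7
clock: 36.48
tcp_pos: [0.6341, 0.1771, 0.0486]
tcp_rot: [0.0, 0.66, 0.751, 0.0]
contact_force: [-0.2, 0.4, -1.2]
gripper_width: 0.0272
gripper_force: 49.7
```

```bash
python3 -m pendant '[{"xyz":[0,0,0.01],"angular":[0,0,0]},{"xyz":[0,0,0.02],"angular":[0,0,0]},{"xyz":[0,0,0.03],"angular":[0,0,0]},{"xyz":[0,0,0.03],"angular":[0,0,0]},{"xyz":[0,0,0.03],"angular":[0,0,0]}]'
python3 -m pendant '[{"xyz":[0,0,0],"angular":[0,0,0]},{"xyz":[0,0,0],"angular":[0,0,0]},{"xyz":[0,0,0],"angular":[0,0,0]},{"xyz":[0,0,0],"angular":[0,0,0]},{"xyz":[0,0,0],"angular":[0,0,0]}]' 46
python3 -m pendant '[{"xyz":[0,0,-0.3],"angular":[0,0,0]},{"xyz":[0,0,-1.2],"angular":[0,0,0]},{"xyz":[0,0,-2.2],"angular":[0,0,0]},{"xyz":[0,0,-3.1],"angular":[0,0,0]},{"xyz":[0,0,-3.4],"angular":[0,0,0]}]'
python3 -m pendant '[{"xyz":[0,0,0],"angular":[0,0,0]},{"xyz":[0,0,0],"angular":[0,0,0]},{"xyz":[0,0,0],"angular":[0,0,0]},{"xyz":[0,0,0],"angular":[0,0,0]},{"xyz":[0,0,0],"angular":[0,0,0]}]'
python3 - <<'E'
from h import *
P=bot.camera_params('wrist');p,d=bot.capture('wrist')
a=pts('wrist',d,d>0,P);a=a[(np.abs(a[:,0]-.634)<.03)&(np.abs(a[:,1]-.177)<.09)&(a[:,2]<.06)]
for lo,hi in((.046,.056),(.006,.014)):
    h=a[(a[:,2]>lo)&(a[:,2]<hi)];print(len(h),rect(h),h[:,2].max())
for l in('ink_pad','clip_pot','stamp','mug','note_box','pen_cup','terminal'):look('scene',l,'s_end')
look('wrist','calculator')
E
```

```text
clock: 37.1
tcp_pos: [0.6341, 0.1771, 0.0479]
tcp_rot: [-0.0, 0.66, 0.751, 0.0]
contact_force: [-2.6, -0.4, 6.3]
gripper_width: 0.0275
gripper_force: 50.7
clock: 37.72
tcp_pos: [0.634, 0.177, 0.0467]
tcp_rot: [0.0, 0.66, 0.751, -0.0]
contact_force: [0.1, -0.2, -0.2]
gripper_width: 0.0458
gripper_force: 0.0
clock: 38.35
tcp_pos: [0.6359, 0.1773, 0.2213]
tcp_rot: [0.002, 0.66, 0.751, 0.003]
contact_force: [0.1, 0.9, 0.9]
gripper_width: 0.046
gripper_force: 0.0
clock: 38.98
tcp_pos: [0.6338, 0.177, 0.2161]
tcp_rot: [-0.0, 0.66, 0.751, -0.0]
contact_force: [-0.3, -0.4, -0.0]
gripper_width: 0.0459
gripper_force: 0.0
4441 (array([634., 176.]), array([111.,  28.]), -82.7) 0.054564903325936165
909 (array([634., 178.]), array([120.,  36.]), -82.6) 0.011991931795733324
scene ink_pad 0.7 [312. 219.] 476 ztop 0.019 top [531.  13.] [88. 63.] -82.7 all [519.  12.] [89. 86.] -83.6
scene clip_pot 0.84 [288. 227.] 613 ztop 0.043 top [617.  21.] [54. 52.] -83.7 all [598.  -2.] [114.  52.] 53.7
scene stamp 0.88 [241. 172.] 314 ztop 0.069 top [ 554. -246.] [17. 15.] -82.5 all [ 542. -264.] [93. 41.] 66.0
scene stamp 0.83 [314. 206.] 461 ztop 0.087 top [531.  14.] [22. 19.] -1.0 all [505.   6.] [89. 52.] 17.7
scene mug 0.83 [373. 333.] 4178 ztop 0.092 top [707. 332.] [81. 78.] 29.7 all [674. 321.] [186.  91.] 29.0
scene note_box 0.86 [209. 243.] 2330 ztop 0.040 top [781. -38.] [99. 97.] 84.9 all [767. -64.] [156. 122.] 85.3
scene pen_cup 0.79 [174. 165.] 1170 ztop 0.130 top [ 699. -347.] [45. 42.] -18.8 all [ 659. -451.] [303.  77.] 70.2
scene terminal 0.96 [261. 191.] 1350 ztop 0.021 top [ 549. -136.] [166.  81.] -1.1 all [ 548. -147.] [166. 105.] -1.3
wrist calculator 0.92 [148. 188.] 16797 ztop 0.022 top [512. 161.] [150.  94.] 7.3 all [507. 160.] [160.  95.] 7.1
```

View pics/s_end.png

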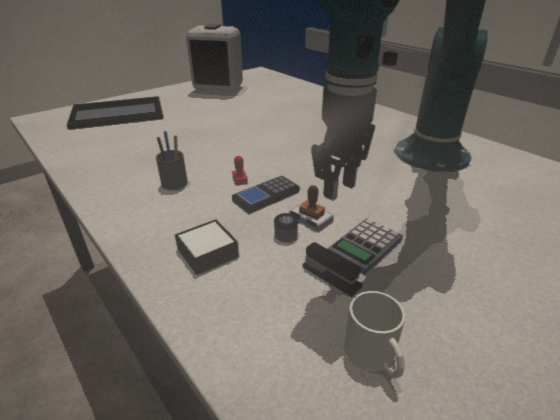

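The final view shows the tin with the stamp at (312,205), the pot at (287,227) and the stapler at (335,267) behind the calculator. The bystanders haven't moved, and every measured position is well inside tolerance.

```bash
python3 -c "
from rig import bot
print(bot.job_done())"
```

```text
the job is handed in; nothing more can be done
None
```

The job is handed in: tin, stamp, pot and stapler all measured in place within tolerance, the mug, note box and pen cup were left alone, and the clock stood at about 40 s of the 106 s allowed; the judge's verdict was not shown.

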